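# Fill the tin lane and hold its closing bar for the screws

### The job

Feed the two loose yellow tins into the open end of the wooden lane behind the one already there, so that all three stand upright in single file, closed up against one another and the lane's front stop. Then set the blue closing bar on the counter across the open end, its ends flush with the outer sides of the rails, press it flat against both rail ends with a steady push of about 10 N (the rails should feel no less than 3 and no more than 16) and finish like that, still holding it pressed, so that I can drive the screws. Keep the tins upright and leave everything else on the counter where it is.

Things in the scene. Friction and masses are not known exactly. Their poses are not given: they have to be found in the camera images.
- lane: Tin lane screwed to the counter (rigid, does not move): two parallel beech rails, each 220 long, 22 wide, 32 high (mm), with a clear gap of 68 between them (112 over their outer sides), closed at the far end by a front stop board 65 high whose inner face is 220 mm from the open end. Its origin is point lane_mouth.
- lane_mouth (a point): Middle of the lane's open end, on the counter, in the plane of the two rail end faces. x points along the lane into it, towards the front stop; y across it (the rails' centre lines are at y = +45 and -45 mm); z up. The open end faces the robot's side, turned by up to 0.2 rad.
- tin_a_center (a point): Tin of scouring powder, yellow with a white band and a red plastic lid, upright cylinder 60 mm in diameter, 115 mm tall, about 0.25 to 0.5 kg, stiff-walled; this point is at its centre, 57.5 mm above its underside. This one already stands in the lane, not always up against the front stop.
- tin_b_center (a point): Tin of scouring powder, yellow with a white band and a red plastic lid, upright cylinder 60 mm in diameter, 115 mm tall, about 0.25 to 0.5 kg, stiff-walled; this point is at its centre, 57.5 mm above its underside. Loose on the counter outside the lane; slides along when pushed. Three tins closed up take 180 of the lane's 220 mm, so about 40 mm stay free at the open end.
- tin_c_center (a point): Tin of scouring powder, yellow with a white band and a red plastic lid, upright cylinder 60 mm in diameter, 115 mm tall, about 0.25 to 0.5 kg, stiff-walled; this point is at its centre, 57.5 mm above its underside. Loose on the counter outside the lane, the same as tin_b; either may go in first.
- bar: The loose closing bar; this is the middle of its underside, axes as at bar_center. Front and back are alike. Slides along when pushed from behind; it may tip if pushed only at its top edge. The tins rise well above it. A hand that also bears down on it loses part of its push to friction on the counter (coefficient about 0.5 to 0.7).
- bar_center (a point): Centre of the closing bar: blue-painted wood, 112 long, 30 thick, 32 high (mm), 75 g, with two screw holes right through its thickness, lying on the counter; this point is 16 mm above its underside. y along its length, x across its thickness, z up. When it is right its centre lies 15 mm outside the plane of the rail ends, its top level with theirs.
- soap: Leave alone. Green dish-soap bottle with a white label and cap, 58 mm in diameter, 195 mm tall; origin under its middle.
- driver: Leave alone. Screwdriver with a red handle, about 200 mm long, lying on the counter, handle towards the robot's side.
- screws: Leave alone. Open grey plastic tray with brass screws, 90 x 70 x 30 mm; origin under its middle.
- mug: Leave alone. White mug, 80 mm in diameter, 85 mm tall; origin under its middle.
- brush: Leave alone. Wooden scrubbing brush, 150 x 45 x 33 mm; origin under its middle.
There are look-alikes about, which are no part of the job. Leave any pink look-alike of the part that bears tin_c_center alone.

How it is judged:
By the outcome, as a careful person would: the job done as asked, in the order asked, and still so for the second after the job is handed in, while the arm keeps its last pose, push and grip.
It also fails if it takes over 72 s, if anything falls off the work surface, if the arm or the gripper's body presses on something with over 40 N, if the wrist force passes 120 N, or if a joint passes its speed limit or range.

### The arm

A 6-joint arm with a two-finger parallel gripper is mounted at the origin on the work surface. World frame = base frame: x ahead of the robot, y to its left, z up, the work surface at z = 0. Lengths are in mm, angles in rad, forces in N, time in s.
With the tool pointing down it reaches from about 350 to 775 mm from the base axis. Payload 7.3 kg.
Tool frame: the origin (TCP) lies midway between the tips of the shut fingers; the grasp point (between the pads) lies 19 mm behind it; z points along the fingers, y is the line along which they close (so a half turn about z gives the same grasp; the last joint's range is limited). The gripper opens to 92 mm and grips with 3 to 60 N. Pads are 19 mm wide; open, the fingers measure 130 mm over their backs; the gripper's body (75 mm by 190 mm) begins 47 mm behind the grasp point.
Start: joints at [-0.146, 0.342, 1.524, -0, 1.275, -0.146], TCP at [525.019, 0.019, 226.741] pointing down, gripper open.
Joint ranges: [-2.53, 2.53], [-0.77, 2.02], [0.04, 2.7], [-1, 4.14], [0.28, 2.66], [-3.11, 3.11]. Speed limits (rad/s): [2.57, 2.57, 3.14, 3.14, 3.14, 3.14].

### API

Orientations are given as [roll, pitch, yaw] about the fixed x, y, z axes, in that order (R = Rz(yaw) Ry(pitch) Rx(roll)).
In Python, from plant import get_obs, capture, camera_model, close_job, search_frame, regions_of, pinpoint gives the robot as it stands. The module is installed in compiled form; this text tells all that it offers.
- The arm moves only by the shell command python3 -m pendant 'ROWS'. ROWS is JSON, one flat list of numbers, 7 for each row, row after row: the shift along the tool's x, y, z in units of 30 mm (1.0 is 30 mm), then the turn, a rotation vector about the tool's x, y, z in units of 4 degrees (1.0 is 4 degrees), then the closure, from -1 (fully open) to 1 (shut), so that 0 is half open. In form: [dx, dy, dz, wx, wy, wz, gripper, dx, dy, dz, wx, wy, wz, gripper, ...]. A call has 1 to 12 rows; each row shifts and turns the commanded pose from where the row before left it, along the tool's axes as they then stand; what a row does not reach is not made up. A row lasts 1/10 s, in which the tool goes at most 50 mm and 8.59 degrees, less where a joint would pass 70% of its speed; a pose out of reach is approached as far as the arm can. A call with a number of a shift or a turn outside -1 to 1 is refused whole. A call with a gripper value outside its range is refused whole. The fingers move at their own pace and stop on an object; the grip force is fixed at half the most. Time passes only in rows, so rows that do not move let the fingers close. It gives the time, the measured TCP pose, the force, the opening and the grip force at its end, in the units of the state.
- get_obs(): the state, without advancing time (a new reading comes with each control period).
- capture(name): name is "scene" or "side" or "wrist"; returns the picture (400x640x3 uint8, red, green, blue); there is no depth.
- camera_model(name): a dict with "fov_y" (degrees; the focal length in pixels is half the picture's height over the tangent of half this angle, whatever the lens; pixels are square), "cx", "cy" (the principal point, pixels), "pose" (4x4, takes a point from camera to world coordinates). Camera axes: x right, y up, looking along -z (the intrinsics and any distortion apply to the point x, -y, -z); pixel columns grow to the right and rows downward; lengths in mm; the calibration is good to about 2 mm. A picture is of the moment at which its call begins: read the wrist's pose just before it. camera_model takes no time and is no camera call; for the wrist camera it gives the pose at the moment of the call.
- close_job(): hands the job in; it is judged then, once.
Trained networks look in the newest picture that a camera, given by its name, has taken for a name from the list of things; names that differ only in an ending like _2 or _b are one class to them, and where a whole thing is asked for, a point or a joint stands for the part that bears it (a point fixed in the world has none). Each returns a list of dicts, best first, with "score" (0 to 1); they miss things now and then, are a little off and sometimes report something else, mostly with a low value. They report only what shows in the picture. A call takes as long as a camera call. They do not tell look-alikes from the thing itself.
- search_frame(camera, thing): "location" ([column, row] in pixels, amid what is visible of it).
- regions_of(camera, thing): "pixels" (400x640 bool, what is visible of it) and "location" ([column, row] in pixels, amid what is visible of it).
- pinpoint(camera, thing): "location" ([column, row] in pixels: a listed point, or the origin of a listed thing).
The state is a dict: "time": time; "joint_positions": joint angles; "dq": joint speeds; "tau": joint torques, N m; "tool_pos": TCP position; "tcp_rot": TCP orientation; "contact_force": force on the tool from outside, world axes, zero at the start; "moment": the same for the moment, N m; "grip_width": finger opening in mm; "finger_force": force on a finger pad.
Only numpy, scipy, OpenCV 4.12 (cv2) and the standard library are available. Lean on these libraries where they do the work, as an engineer would, in place of code of your own. Each camera call takes 0.05 s, during which the arm holds its last target. There are 200 camera calls.

## Working session

There is one attempt and no reset: what is moved stays moved. The work goes in short steps, Python scripts to look and compute and a shell command to move; the robot and the scene stay as the last step left them, time stands still between calls to the robot, and variables do not carry over. Pictures are saved under pics/ and viewed, at most 10 in all, crops included, and the job is handed in when it is done.

```bash
mkdir -p pics; cat > h.py <<'E'
import numpy as np, cv2
from plant import *
def ray(cam,px,M=None):
    m=M or camera_model(cam); f=200/np.tan(np.radians(m["fov_y"])/2)
    d=np.array([(px[0]-m["cx"])/f,-(px[1]-m["cy"])/f,-1.0]); P=np.array(m["pose"])
    return P[:3,3],P[:3,:3]@d
def onz(cam,px,z,M=None):
    o,d=ray(cam,px,M); return (o+d*(z-o[2])/d[2]).round(1)
def proj(cam,p):
    m=camera_model(cam); f=200/np.tan(np.radians(m["fov_y"])/2); P=np.array(m["pose"])
    q=P[:3,:3].T@(np.array(p)-P[:3,3]); return [m["cx"]+f*q[0]/-q[2],m["cy"]-f*q[1]/-q[2]]
E
python3 - <<'E'
from h import *
print({k:v for k,v in camera_model("scene").items()})
a=capture("scene");b=capture("side")
cv2.imwrite("pics/scene.png",a[:,:,::-1]);cv2.imwrite("pics/side.png",b[:,:,::-1])
for c in("scene","side"):
    for t,z in(("tin_c_center",57.5),("lane_mouth",0),("bar_center",16)):
        for r in pinpoint(c,t)[:5]: print(c,t,round(r["score"],2),np.round(r["location"]),onz(c,r["location"],z))
print(get_obs()["tcp_rot"],get_obs()["grip_width"])
E
```

```text
{'fov_y': 46.40955897405432, 'cx': 312.4704831130362, 'cy': 198.0365965182517, 'pose': array([[-3.44813190e-01, -6.96621406e-01,  6.29144245e-01,
         1.43636595e+03],
       [ 9.38471827e-01, -2.69661779e-01,  2.15761802e-01,
         2.49496784e+02],
       [ 1.93518664e-02,  6.64831664e-01,  7.46742502e-01,
         1.11485293e+03],
       [ 0.00000000e+00,  0.00000000e+00,  0.00000000e+00,
         1.00000000e+00]])}
scene tin_c_center 0.91 [264. 211.] [ 645.8 -172.    57.5]
scene tin_c_center 0.69 [300. 159.] [ 401.8 -153.7   57.5]
scene tin_c_center 0.67 [248. 188.] [ 578.6 -256.3   57.5]
scene tin_c_center 0.66 [193. 150.] [ 488.2 -500.2   57.5]
scene tin_c_center 0.27 [338. 211.] [565.1  32.8  57.5]
scene lane_mouth 0.66 [339. 208.] [506.4  18.4   0. ]
scene bar_center 0.96 [412. 248.] [586.1 268.2  16. ]
side tin_c_center 0.91 [276. 244.] [ 412.1 -160.3   57.5]
side tin_c_center 0.87 [374. 234.] [ 652.4 -166.    57.5]
side tin_c_center 0.74 [328. 378.] [ 486.8 -509.2   57.5]
side tin_c_center 0.67 [347. 267.] [ 570.3 -251.6   57.5]
side lane_mouth 0.77 [310. 204.] [515.6   7.4   0. ]
side lane_mouth 0.2 [278. 292.] [ 405.8 -261.2    0. ]
side bar_center 0.68 [323. 140.] [588.6 252.7  16. ]
[-3.14144751e+00 -2.10500507e-05  1.57076659e+00] 91.75987514923965
```

View pics/scene.png

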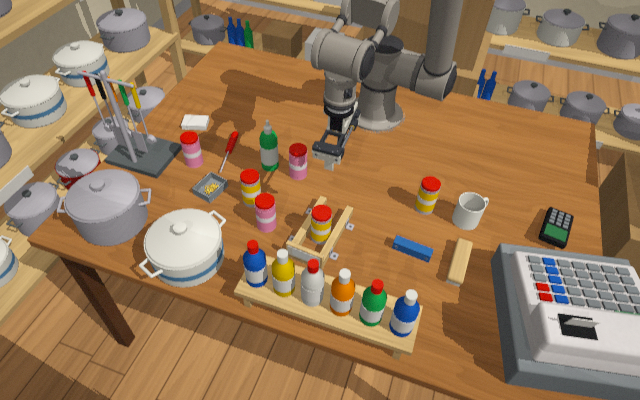

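View pics/side.png

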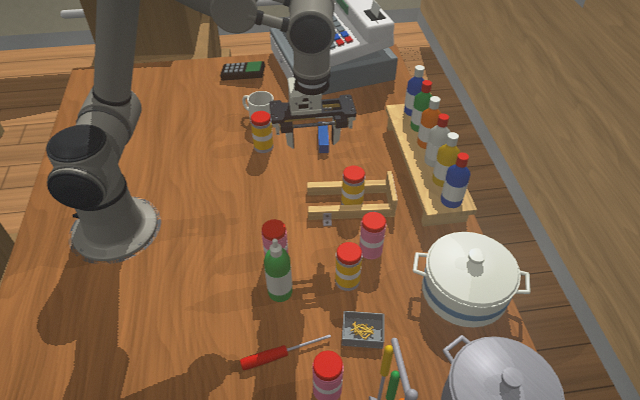

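The scene shows these tins:
- **Yellow:** (321,223) in the lane, (250,188) loose and (428,195) loose.
- **Pink:** (265,212), (298,161) and (191,150). These are look-alikes and stay put.

The two loose yellow ones fit the description. I'll confirm that in one enlarged crop, together with the lane.

```bash
python3 - <<'E'
from h import *
a=cv2.imread("pics/scene.png");b=cv2.imread("pics/side.png");r=lambda i,s:cv2.resize(i,s,interpolation=cv2.INTER_CUBIC)
o=np.vstack([np.hstack([r(a[190:270,275:375],(400,320)),r(b[160:240,295:405],(400,320))]),
 np.hstack([r(a[150:240,225:325],(311,280)),r(a[165:255,385:485],(311,280)),r(b[95:185,235:292],(178,280))])])
cv2.imwrite("pics/crop.png",o)
W=capture("wrist");cv2.imwrite("pics/wrist.png",W[:,:,::-1])
for c,z in(("scene",57.5),("side",57.5)):
    if c=="scene":capture(c)
    else:capture(c)
    for t in search_frame(c,"tin_b_center"): print(c,round(t["score"],2),np.round(t["location"]),onz(c,t["location"],z))
E
```

```text
scene 0.72 [429. 194.] [402.5 273.   57.5]
side 0.93 [263. 132.] [409.3 262.9  57.5]
```

View pics/crop.png

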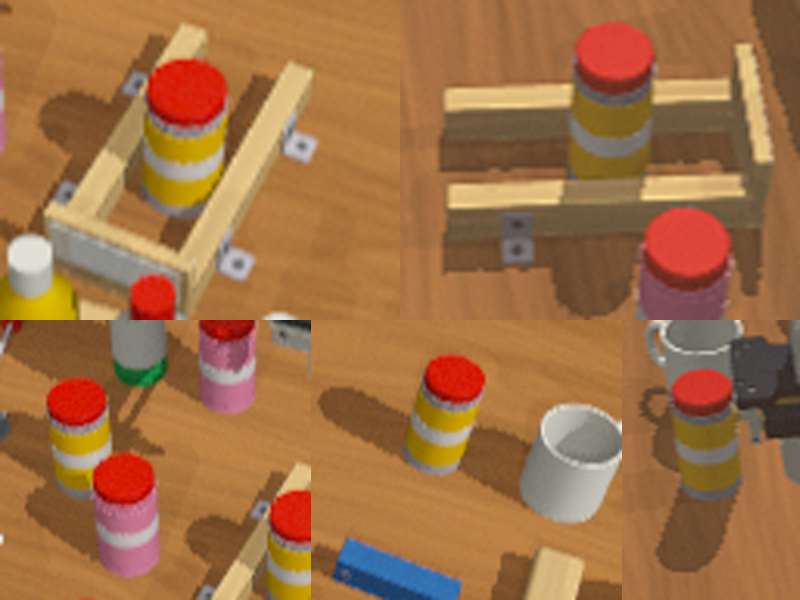

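View pics/wrist.png

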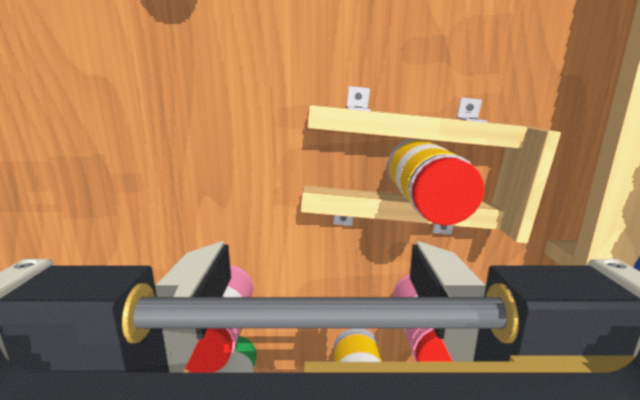

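The crop confirms the loose yellow tins at scene (250,188) and (429,194). The pink one is right in front of the first, at (265,212). In the wrist view the rail tops end at about columns 309 and 303: the upper rail at rows 106–129, the lower at rows 188–212. The stop is at column ~530.

```bash
python3 - <<'E'
from h import *
print({k:(np.round(v,2).tolist() if k=="pose" else v) for k,v in camera_model("wrist").items()})
for n,p in (("uL o",(309,106)),("uL i",(309,129)),("lL i",(304,188)),("lL o",(302,212)),("uR i",(520,147)),("lR i",(499,207))): print(n,onz("wrist",p,32))
print("tinA lid",onz("wrist",(447,190),115))
print("B lid",onz("scene",(429.5,184),115),onz("side",(235+(703-622)/3.12,95+(390-320)/3.11),115))
print("A lid sc",onz("scene",(275+187/4,190+88/4),115), "C lid sc",onz("scene",(225+78/3.11,150+(400-320)/3.11),115),"pink",onz("scene",(225+124/3.11,150+(477-320)/3.11),115))
# bar corners via mask
for c in("scene","side"):
    capture(c); r=regions_of(c,"bar")
    if r:
        m=r[0]["pixels"].astype(np.uint8); cs,_=cv2.findContours(m,0,2); k=max(cs,key=cv2.contourArea)
        rr=cv2.minAreaRect(k); print(c,r[0]["score"],[onz(c,q,16) for q in cv2.boxPoints(rr)])
    q=regions_of(c,"bar_center")
    r=regions_of(c,"mug"); print("mug",[ (x["score"],onz(c,x["location"],42)) for x in r[:1]])
E
```

```text
{'fov_y': 60.012102056491244, 'cx': 319.9563936578564, 'cy': 199.73950147923776, 'pose': [[1.0, 0.0, -0.0, 526.22], [-0.0, 0.95, 0.31, 84.38], [0.0, -0.31, 0.95, 384.88], [0.0, 0.0, 0.0, 1.0]]}
uL o [515.6  66.9  32. ]
uL i [515.4  44.6  32. ]
lL i [509.5 -17.1  32. ]
lL o [506.9 -44.1  32. ]
uR i [730.6  26.4  32. ]
lR i [719.5 -38.5  32. ]
tinA lid [629.5   5.1 115. ]
B lid [416.1 265.5 115. ] [407.9 258.4 115. ]
A lid sc [633.7   2.8 115. ] C lid sc [ 577.5 -244.   115. ] pink [ 651.7 -162.7  115. ]
scene 0.59 [array([612.3, 208.8,  16. ]), array([552.3, 213.6,  16. ]), array([570.6, 329.6,  16. ]), array([628.5, 322. ,  16. ])]
mug [(0.61, array([399.2, 397.5,  42. ]))]
side 0.79 [array([580.9, 323.6,  16. ]), array([613.1, 321.6,  16. ]), array([598. , 194.9,  16. ]), array([567.5, 196.9,  16. ])]
mug [(0.87, array([409.1, 435.8,  42. ]))]
```

Lane mouth is at about (511.5, 12) with yaw about -0.09, and tin B at about (411, 263). I'll hover short of tin B and turn the closing axis across the lane.

```bash
python3 -m pendant '[0.97,-0.2,0,0,0,0,-1,0.97,-0.2,0,0,0,0,-1,0.97,-0.2,0,0,0,0,-1,0.97,-0.2,0,0,0,0,-1,0.97,-0.2,0,0,0,0,-1,0.97,-0.2,0,0,0,0,-1,0.97,-0.2,0,0,0,0,-1,0.97,-0.2,0,0,0,0,-1,0.97,-0.2,0,0,0,0,-1,0,0,0,0,0,-1,-1,0,0,0,0,0,-1,-1,0,0,0,0,0,-1,-1]' >/dev/null
python3 -m pendant '[0,0,0,0,0,-1,-1,0,0,0,0,0,-1,-1,0,0,0,0,0,-1,-1,0,0,0,0,0,-1,-1,0,0,0,0,0,-1,-1,0,0,0,0,0,-1,-1,0,0,0,0,0,-1,-1,0,0,0,0,0,-1,-1,0,0,0,0,0,-1,-1,0,0,0,0,0,-1,-1,0,0,0,0,0,-1,-1,0,0,0,0,0,-1,-1]' >/dev/null
python3 -m pendant '[0,0,0,0,0,-1,-1,0,0,0,0,0,-1,-1,0,0,0,0,0,-1,-1,0,0,0,0,0,-1,-1,0,0,0,0,0,-1,-1,0,0,0,0,0,-1,-1,0,0,0,0,0,-0.2,-1,0,0,0,0,0,0,-1]'
cat >> h.py <<'E'
def lid(img):  # red lid blobs -> centres
    h=cv2.cvtColor(img,cv2.COLOR_RGB2HSV); m=cv2.inRange(h,(0,180,90),(6,255,255))|cv2.inRange(h,(175,180,90),(180,255,255))
    n,_,s,c=cv2.connectedComponentsWithStats(m)
    return [(s[i][:5].tolist(),(s[i][0]+(s[i][2]-1)/2,s[i][1]+(s[i][3]-1)/2)) for i in range(1,n) if s[i][4]>150]
def rel(p):  # world offset -> tool-axes units from TCP
    from scipy.spatial.transform import Rotation as R
    o=get_obs(); return (R.from_euler("xyz",o["tcp_rot"]).inv().apply(np.array(p)-o["tool_pos"])/30).round(2)
E
python3 - <<'E'
from h import *
i=capture("wrist");cv2.imwrite("pics/w2.png",i[:,:,::-1])
for s,c in lid(i): print(s,c,onz("wrist",c,115))
for t in pinpoint("wrist","tin_b_center"): print(t["score"],t["location"],onz("wrist",t["location"],57.5))
print(get_obs()["tool_pos"],get_obs()["tcp_rot"])
E
```

```text
time: 4.25
tool_pos: [471.0, 261.9, 226.7]
tcp_rot: [-3.142, 0.0, 3.05]
contact_force: [0.4, -0.8, 0.1]
grip_width: 91.9
finger_force: 0.0
[287, 75, 73, 75, 4239] (np.float64(323.0), np.float64(112.0)) [406.5 270.6 115. ]
[470.9969586  261.92595803 226.71775139] [-3.14158077e+00  6.44703064e-05  3.04953311e+00]
```

View pics/w2.png

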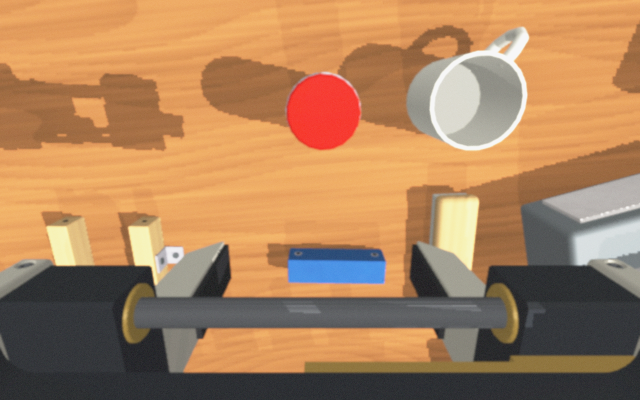

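Wrist view: the tin B lid is centred at (323,112), with the mug clear to its right. The top of the bar spans (289,260) to (385,283). Next I'll grasp tin B.

```bash
python3 - <<'E'
from h import *
print("to B",rel((406.5,270.6,66)))
print("bar",[onz("wrist",p,32) for p in((289,260),(384,260),(290,283),(385,283))])
print("rail R,L tops",[onz("wrist",p,32) for p in((52,239),(88,236),(136,237),(161,236))])
E
```

```text
to B [2.17 0.09 5.36]
bar [array([570.9, 217.6,  32. ]), array([580.8, 325. ,  32. ]), array([600.6, 215.2,  32. ]), array([610.6, 325.1,  32. ])]
rail R,L tops [array([520.9, -41.9,  32. ]), array([521. ,  -0.9,  32. ]), array([527.1,  51.8,  32. ]), array([528.5,  79.8,  32. ])]
```

```bash
python3 -m pendant '[0.72,0.03,0,0,0,0,-1,0.72,0.03,0,0,0,0,-1,0.72,0.03,0,0,0,0,-1,0,0,0.8,0,0,0,-1,0,0,0.9,0,0,0,-1,0,0,0.9,0,0,0,-1,0,0,0.9,0,0,0,-1,0,0,0.9,0,0,0,-1,0,0,0.6,0,0,0,-1,0,0,0.36,0,0,0,-1,0,0,0,0,0,0,-1,0,0,0,0,0,0,1]'
python3 -m pendant '[0,0,0,0,0,0,1,0,0,0,0,0,0,1,0,0,0,0,0,0,1,0,0,0,0,0,0,1,0,0,0,0,0,0,1,0,0,0,0,0,0,1,0,0,0,0,0,0,1,0,0,0,0,0,0,1]'
python3 - <<'E'
from h import *
u=np.array([np.cos(-.09),np.sin(-.09),0]);m=np.array([511.5,12,0])
for s in(-70,30,133):print(s,(m+u*s).round(1),rel(m+u*s+[0,0,get_obs()["tool_pos"][2]]))
E
```

```text
time: 5.55
tool_pos: [407.2, 270.7, 66.5]
tcp_rot: [3.141, 0.001, 3.051]
contact_force: [0.8, 0.6, -0.3]
grip_width: 87.5
finger_force: 0.0
time: 6.35
tool_pos: [407.0, 270.6, 66.4]
tcp_rot: [3.141, 0.001, 3.051]
contact_force: [-0.4, -0.7, 5.7]
grip_width: 59.4
finger_force: 30.0
-70 [441.8  18.3   0. ] [-1.92 -8.27 -0.  ]
30 [541.4   9.3   0. ] [-5.25 -8.27  0.  ]
133 [644.   0.   0.] [-8.68 -8.26  0.  ]
```

Gripped. I'll lift it and stop beside the mouth for a closer look at the rail ends.

```bash
python3 -m pendant '[0,0,-0.7,0,0,0,1,0,0,-0.7,0,0,0,1,-0.6,-0.8,0,0,0,0,1,-0.7,-1,0,0,0,0,1,-0.7,-1,0,0,0,0,1,-0.7,-1,0,0,0,0,1,-0.7,-1,0,0,0,0,1,-0.3,-0.5,0,0,0,0,1,0,0,0,0,0,0,1,0,0,0,0,0,0,1]'
python3 - <<'E'
from h import *
i=capture("wrist");cv2.imwrite("pics/w3.png",i[:,:,::-1]);print(get_obs()["tool_pos"])
E
```

```text
time: 7.35
tool_pos: [502.1, 102.1, 107.1]
tcp_rot: [3.142, -0.002, 3.05]
contact_force: [-0.3, 0.3, -2.9]
grip_width: 59.4
finger_force: 30.0
[501.95870674 102.60622793 107.31717181]
```

View pics/w3.png

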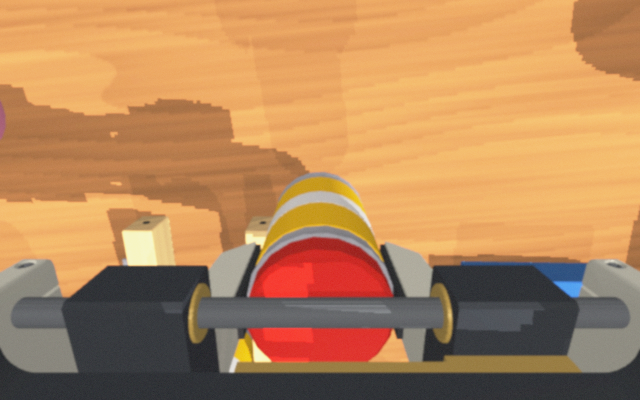

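```bash
python3 - <<'E'
import cv2
a=cv2.imread("pics/w3.png")[200:270,110:290];cv2.imwrite("pics/c3.png",cv2.resize(a,(720,280),interpolation=cv2.INTER_CUBIC))
E
```

```text
(no output)
```

View pics/c3.png

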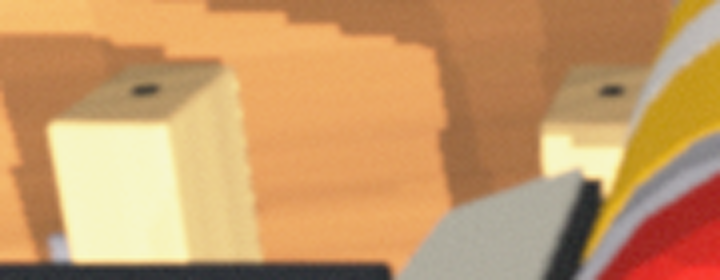

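Rail ends in full-image pixels:
- **Right rail:** the top edge runs from (122,230.5) to (152,230.5).
- **Left rail:** the inner top corner is at (246,231).
- **Screw holes:** (146.5,222.5) and (263,222.7).

```bash
python3 - <<'E'
from h import *
for n,p,z in(("Ro",(122,230.5),32),("Ri",(152,230.5),32),("Li",(246.2,231.2),32),("Rib",(167,217),0),("Lib",(254.5,217),0),("hR",(146.5,222.5),16),("hL",(263,222.7),16)): print(n,onz("wrist",p,z))
print(get_obs()["tool_pos"])
E
```

```text
Ro [505.3 -42.4  32. ]
Ri [507.2 -20.6  32. ]
Li [514.   47.8  32. ]
Rib [508.5 -23.5   0. ]
Lib [515.   47.9   0. ]
hR [506.2 -32.2  16. ]
hL [514.6  57.6  16. ]
[501.95870674 102.60622793 107.31717181]
```

```bash
python3 -m pendant '[0.59,-0.98,0,0,0,0,1,0.59,-0.98,0,0,0,0,1,0.59,-0.98,0,0,0,0,1,0,0,0.6,0,0,0,1,0,0,0.5,0,0,0,1,0,0,0.22,0,0,0,1,0,0,0,0,0,0,1,0,0,0,0,0,0,1]'
python3 - <<'E'
from h import *
from scipy.spatial.transform import Rotation as R
open("h.py","a").write('''
def lane(p=None):
    p=get_obs()["tool_pos"] if p is None else np.array(p); d=np.array(p)[:2]-[510.5,13]; c,s=np.cos(-.093),np.sin(-.093)
    return np.round([c*d[0]+s*d[1],-s*d[0]+c*d[1],p[2]],1)
''')
E
python3 -c "from h import *;print(lane())"
```

```text
time: 8.2
tool_pos: [442.2, 19.6, 68.6]
tcp_rot: [3.142, 0.0, 3.052]
contact_force: [0.2, -0.6, -3.3]
grip_width: 59.8
finger_force: 30.0
[-68.6   0.3  68.6]
```

```bash
python3 -m pendant '[-0.5,0.01,0.03,0,0,0,1,-0.7,0,0,0,0,0,1,-0.7,0,0,0,0,0,1,-0.7,0,0,0,0,0,1,-0.7,0,0,0,0,0,1,-0.4,0,0,0,0,0,1,0,0,0,0,0,0,1]'; python3 -c "from h import *;print(lane())"
```

```text
time: 8.9
tool_pos: [554.4, 9.4, 68.1]
tcp_rot: [-3.142, 0.003, 3.051]
contact_force: [-0.2, 0.2, -4.5]
grip_width: 59.7
finger_force: 30.0
[44.1  0.5 68.1]
```

```bash
python3 -m pendant '[-0.4,0,0.02,0,0,0,1,-0.4,-0.02,0,0,0,0,1,-0.4,0,0,0,0,0,1,-0.4,0,0,0,0,0,1,-0.4,0,0,0,0,0,1,-0.4,0,0,0,0,0,1,-0.2,0,0,0,0,0,1,0,0,0,0,0,0,1]';python3 -m pendant '[-0.1,0,0,0,0,0,1,-0.1,0,0,0,0,0,1,0,0,0,0,0,0,1]'; python3 -c "from h import *;print(lane())"
```

```text
time: 9.7
tool_pos: [630.1, 1.8, 66.8]
tcp_rot: [3.142, -0.0, 3.051]
contact_force: [0.2, -0.2, -3.8]
grip_width: 59.7
finger_force: 30.0
time: 10.0
tool_pos: [636.1, 1.1, 66.8]
tcp_rot: [3.142, -0.0, 3.051]
contact_force: [-1.5, 0.4, -3.9]
grip_width: 59.7
finger_force: 30.0
[126.2  -0.2  66.8]
```

```bash
for k in 1 2 3; do python3 -m pendant '[-0.05,0,0,0,0,0,1,0,0,0,0,0,0,1]' | grep -E "tool_pos|contact"; done
```

```text
tool_pos: [637.6, 0.9, 66.8]
contact_force: [-2.1, -0.0, -4.0]
tool_pos: [639.3, 0.8, 66.8]
contact_force: [-1.6, 0.3, -4.3]
tool_pos: [639.6, 0.8, 66.7]
contact_force: [-6.9, 0.7, -1.3]
```

Tins A and B are closed up against the stop: it stopped at lane x about 130 with 7 N. I'll release, rise, and look at tin C.

```bash
python3 -m pendant '[0,0,0,0,0,0,-1,0,0,0,0,0,0,-1,0,0,0,0,0,0,-1,0,0,0,0,0,0,-1,0,0,-0.7,0,0,0,-1,0,0,-1,0,0,0,-1,0,0,-1,0,0,0,-1,0,0,-1,0,0,0,-1,0,0,-1,0,0,0,-1,0,0,-0.7,0,0,0,-1]'
python3 -m pendant '[0,-1,0,0,0,0,-1,0,-1,0,0,0,0,-1,0,-1,0,0,0,0,-1,0,-1,0,0,0,0,-1,0,-1,0,0,0,0,-1,0,-1,0,0,0,0,-1,0,-1,0,0,0,0,-1,0,-0.9,0,0,0,0,-1,0,0,0,0,0,0,-1,0,0,0,0,0,0,-1]'
python3 - <<'E'
from h import *
i=capture("wrist");cv2.imwrite("pics/w4.png",i[:,:,::-1])
for s,c in lid(i): print(s,c,onz("wrist",c,115))
r=regions_of("wrist","soap")
for x in r[:2]: print("soap",x["score"],x["location"],onz("wrist",x["location"],100))
print(get_obs()["tool_pos"])
E
```

```text
time: 11.6
tool_pos: [641.3, 0.6, 231.6]
tcp_rot: [-3.142, 0.004, 3.051]
contact_force: [0.9, -0.3, -0.4]
grip_width: 91.5
finger_force: 0.0
time: 12.6
tool_pos: [619.1, -235.7, 228.8]
tcp_rot: [3.141, 0.0, 3.05]
contact_force: [-0.1, -0.2, 0.6]
grip_width: 91.7
finger_force: 0.0
[263, 104, 71, 72, 3965] (np.float64(298.0), np.float64(139.5)) [ 573.9 -247.5  115. ]
[552, 157, 88, 109, 6108] (np.float64(595.5), np.float64(211.0)) [655.4  -7.1 115. ]
[372, 185, 69, 65, 3363] (np.float64(406.0), np.float64(217.0)) [ 646.5 -164.5  115. ]
[ 619.37992372 -234.41341432  228.96361088]
```

View pics/w4.png

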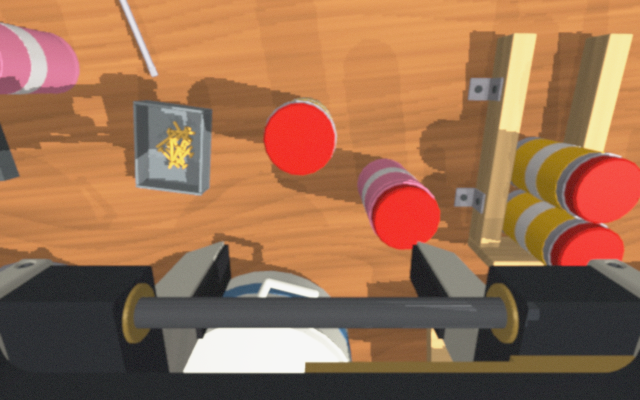

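Tin C's lid is at (298,139), i.e. (574,-247), clear of the pink one at (406,217). In the lane, A and B stand upright and touching.

```bash
python3 -c "from h import *;print(rel((574,-247.5,66.3)))"
```

```text
[ 1.47 -0.57  5.42]
```

```bash
python3 -m pendant '[0.73,-0.28,0,0,0,0,-1,0.73,-0.28,0,0,0,0,-1,0,0,0.8,0,0,0,-1,0,0,0.9,0,0,0,-1,0,0,0.9,0,0,0,-1,0,0,0.9,0,0,0,-1,0,0,0.9,0,0,0,-1,0,0,0.62,0,0,0,-1,0,0,0.38,0,0,0,-1,0,0,0,0,0,0,-1,0,0,0,0,0,0,1,0,0,0,0,0,0,1]'
python3 -m pendant '[0,0,0,0,0,0,1,0,0,0,0,0,0,1,0,0,0,0,0,0,1,0,0,0,0,0,0,1,0,0,0,0,0,0,1,0,0,0,0,0,0,1,0,0,0,0,0,0,1]'
python3 -c "from h import *;print(lane());print(rel((427.8,20.7,66.5)))"
```

```text
time: 13.9
tool_pos: [574.9, -248.3, 68.3]
tcp_rot: [-3.141, 0.002, 3.051]
contact_force: [0.5, 0.0, -0.6]
grip_width: 80.3
finger_force: 0.0
time: 14.6
tool_pos: [574.2, -248.2, 67.4]
tcp_rot: [-3.141, 0.001, 3.051]
contact_force: [-1.1, 1.1, 4.4]
grip_width: 59.5
finger_force: 30.0
[  87.7 -254.2   67.4]
[5.67 8.48 0.02]
```

```bash
python3 -m pendant '[0,0,-0.7,0,0,0,1,0,0,-0.7,0,0,0,1,0.55,0.83,0,0,0,0,1,0.57,0.85,0,0,0,0,1,0.57,0.85,0,0,0,0,1,0.57,0.85,0,0,0,0,1,0.57,0.85,0,0,0,0,1,0.57,0.85,0,0,0,0,1,0.57,0.85,0,0,0,0,1,0.57,0.85,0,0,0,0,1,0.57,0.85,0,0,0,0,1,0.56,0.85,0,0,0,0,1]'
python3 -m pendant '[0,0,0.6,0,0,0,1,0,0,0.5,0,0,0,1,0,0,0.2,0,0,0,1,0,0,0,0,0,0,1,0,0,0,0,0,0,1]'
python3 -c "from h import *;print(lane())"
```

```text
time: 15.8
tool_pos: [426.4, 21.6, 108.3]
tcp_rot: [3.142, -0.001, 3.051]
contact_force: [0.3, 0.9, -2.1]
grip_width: 60.0
finger_force: 30.0
time: 16.3
tool_pos: [427.9, 20.5, 70.0]
tcp_rot: [-3.142, -0.0, 3.05]
contact_force: [-0.4, -0.3, -2.3]
grip_width: 60.0
finger_force: 30.0
[-83.   -0.3  70. ]
```

Advancing from -83 to about +64.

```bash
python3 -m pendant '[-0.5,0.01,0.03,0,0,0,1,-0.7,0,0,0,0,0,1,-0.7,0,0,0,0,0,1,-0.7,0,0,0,0,0,1,-0.7,0,0,0,0,0,1,-0.7,0,0,0,0,0,1,-0.5,0,0.02,0,0,0,1,-0.3,0,0,0,0,0,1,-0.1,0,0,0,0,0,1,0,0,0,0,0,0,1]'; python3 -c "from h import *;print(lane())"
```

```text
time: 17.3
tool_pos: [573.9, 7.6, 68.4]
tcp_rot: [3.142, -0.0, 3.051]
contact_force: [-0.7, -0.6, -2.7]
grip_width: 59.8
finger_force: 30.0
[63.6  0.5 68.4]
```

```bash
python3 -m pendant '[-0.08,0,0.02,0,0,0,1,-0.05,0,0,0,0,0,1,0,0,0,0,0,0,1]' | grep -E "tool_pos|contact"; for k in 1 2 3; do python3 -m pendant '[-0.04,0,0,0,0,0,1,0,0,0,0,0,0,1]' | grep -E "tool_pos|contact"; done
```

```text
tool_pos: [577.9, 7.3, 67.8]
contact_force: [0.4, -0.2, -2.7]
tool_pos: [579.3, 7.2, 67.8]
contact_force: [-0.0, 0.2, -2.3]
tool_pos: [580.0, 7.1, 67.6]
contact_force: [-1.0, 0.2, -2.1]
tool_pos: [580.1, 7.1, 67.5]
contact_force: [-5.0, 0.8, 0.9]
```

```bash
python3 -m pendant '[-0.05,0,0,0,0,0,1,0,0,0,0,0,0,1,0,0,0,0,0,0,-1,0,0,0,0,0,0,-1,0,0,0,0,0,0,-1,0,0,0,0,0,0,-1,0,0,-0.6,0,0,0,-1,0,0,-1,0,0,0,-1,0,0,-1,0,0,0,-1,0,0,-1,0,0,0,-1]'
python3 -m pendant '[0,0,-1,0,0,0,-1,0.04,0.92,-0.2,0,0,0,-1,0.04,0.92,0,0,0,0,-1,0.04,0.92,0,0,0,0,-1,0.04,0.92,0,0,0,0,-1,0.04,0.92,0,0,0,0,-1,0.04,0.92,0,0,0,0,-1,0.04,0.92,0,0,0,0,-1,0,0,0,0,0,1,-1,0,0,0,0,0,1,-1,0,0,0,0,0,1,-1,0,0,0,0,0,1,-1]' >/dev/null
python3 -m pendant '[0,0,0,0,0,1,-1,0,0,0,0,0,1,-1,0,0,0,0,0,1,-1,0,0,0,0,0,1,-1,0,0,0,0,0,1,-1,0,0,0,0,0,1,-1,0,0,0,0,0,1,-1,0,0,0,0,0,1,-1,0,0,0,0,0,1,-1,0,0,0,0,0,1,-1,0,0,0,0,0,1,-1,0,0,0,0,0,1,-1]' >/dev/null
python3 -m pendant '[0,0,0,0,0,1,-1,0,0,0,0,0,1,-1,0,0,0,0,0,1,-1,0,0,0,0,0,1,-1,0,0,0,0,0,1,-1,0,0,0,0,0,1,-1,0,0,0,0,0,0.5,-1,0,0,0,0,0,0,-1,0,0,0,0,0,0,-1]'
python3 - <<'E'
from h import *
i=capture("wrist");cv2.imwrite("pics/w5.png",i[:,:,::-1])
h=cv2.cvtColor(i,cv2.COLOR_RGB2HSV);m=cv2.inRange(h,(100,140,60),(125,255,255))
k=max(cv2.findContours(m,0,2)[0],key=cv2.contourArea);print(cv2.boundingRect(k))
print(cv2.approxPolyDP(k,4,True).reshape(-1,2).tolist());print(get_obs()["tool_pos"])
E
```

```text
time: 19.2
tool_pos: [583.1, 6.8, 176.9]
tcp_rot: [3.142, 0.0, 3.051]
contact_force: [0.2, 0.1, 0.2]
grip_width: 91.7
finger_force: 0.0
time: 22.5
tool_pos: [592.3, 200.0, 211.8]
tcp_rot: [3.141, -0.0, 1.481]
contact_force: [-0.0, 0.1, -0.4]
grip_width: 91.6
finger_force: 0.0
(295, 40, 32, 122)
[[296, 40], [296, 161], [323, 161], [326, 41]]
[592.27107801 199.96568186 211.71758197]
```

View pics/w5.png

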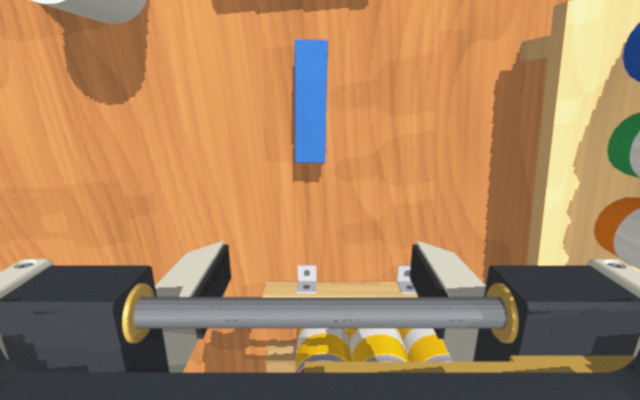

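The bar's top shows at columns 296–325, rows 40–162, parallel to the tool. All three tins are upright in the lane.

```bash
python3 - <<'E'
from h import *
P=[onz("wrist",p,32) for p in((295.5,40),(295.5,162),(325,162),(326.5,40))];print(P)
c=np.mean(P,0);print(c,rel((c[0],c[1],4)),"tip offset; lane",lane(c))
E
```

```text
[array([583.1, 326. ,  32. ]), array([570.8, 216.1,  32. ]), array([599.9, 213.5,  32. ]), array([610.6, 323.5,  32. ])]
[591.1   269.775  32.   ] [ 2.31 -0.25  6.92] tip offset; lane [ 56.4 263.2  32. ]
```

```bash
python3 -m pendant '[0.77,-0.08,0,0,0,0,-1,0.77,-0.08,0,0,0,0,-1,0.77,-0.09,0,0,0,0,-1,0,0,0.9,0,0,0,-1,0,0,1,0,0,0,-1,0,0,1,0,0,0,-1,0,0,1,0,0,0,-1,0,0,1,0,0,0,-1,0,0,0.9,0,0,0,-1,0,0,0.6,0,0,0,-1,0,0,0.35,0,0,0,-1,0,0,0.1,0,0,0,-1]'
python3 -m pendant '[0,0,0,0,0,0,-1,0,0,0,0,0,0,-1]'
```

```text
time: 23.75
tool_pos: [590.5, 269.5, 5.1]
tcp_rot: [-3.14, 0.001, 1.48]
contact_force: [0.2, 0.5, 0.2]
grip_width: 92.1
finger_force: 0.0
time: 23.95
tool_pos: [591.8, 270.0, 7.5]
tcp_rot: [3.14, -0.001, 1.48]
contact_force: [0.1, -0.2, 0.9]
grip_width: 91.7
finger_force: 0.0
```

```bash
python3 -m pendant '[0,0,0.1,0,0,0,1,0,0,0,0,0,0,1,0,0,0,0,0,0,1,0,0,0,0,0,0,1,0,0,0,0,0,0,1,0,0,0,0,0,0,1,0,0,0,0,0,0,1,0,0,0,0,0,0,1,0,0,0,0,0,0,1,0,0,0,0,0,0,1,0,0,0,0,0,0,1]'
python3 - <<'E'
from h import *
c,s=np.cos(-.093),np.sin(-.093)
t=[510.5-85*c,13-85*s]; print(lane(),t,rel((t[0],t[1],get_obs()["tool_pos"][2])))
E
```

```text
time: 25.05
tool_pos: [591.0, 269.7, 3.2]
tcp_rot: [-3.142, 0.0, 1.48]
contact_force: [-0.8, 0.7, -0.4]
grip_width: 30.0
finger_force: 29.9
[ 56.3 263.    3.2] [np.float64(425.8673176412821), np.float64(20.893609869277967)] [-8.76 -4.73  0.  ]
```

```bash
python3 -m pendant '[0,0,-0.7,0,0,0,1,0,0,-0.8,0,0,0,1,-0.9,-0.48,0,0,0,0,1,-0.98,-0.53,0,0,0,0,1,-0.98,-0.53,0,0,0,0,1,-0.98,-0.53,0,0,0,0,1,-0.98,-0.53,0,0,0,0,1,-0.98,-0.53,0,0,0,0,1,-0.98,-0.53,0,0,0,0,1,-0.98,-0.53,0,0,0,0,1,-0.98,-0.53,0,0,0,0,1,0,-0.06,0,0,0,0,1]'
python3 -m pendant '[0,0,0.6,0,0,0,1,0,0,0.4,0,0,0,1,0,0,0,0,0,0,1,0,0,0,0,0,0,1]'
python3 -c "from h import *;print(lane())"
```

```text
time: 26.25
tool_pos: [422.3, 19.5, 48.2]
tcp_rot: [-3.14, 0.0, 1.477]
contact_force: [0.5, 1.2, -0.1]
grip_width: 29.9
finger_force: 29.9
time: 26.65
tool_pos: [424.8, 21.9, 18.4]
tcp_rot: [3.141, -0.0, 1.48]
contact_force: [-0.2, -0.2, 1.0]
grip_width: 29.7
finger_force: 29.9
[-86.1   0.9  18.4]
```

```bash
python3 -m pendant '[-0.03,0,0.25,0,0,0,1,0,0,0.18,0,0,0,1,0,0,0.05,0,0,0,1,0,0,0,0,0,0,1]' | grep -E "pos|contact"
python3 -m pendant '[0,0,0,0,0,0,-1,0,0,0,0,0,0,-1,0,0,0,0,0,0,-1,0,0,0,0,0,0,-1,0,0,0,0,0,0,-1,0,0,0,0,0,0,-1,0,0,-0.5,0,0,0,-1,0,0,-1,0,0,0,-1,0,0,-1,0,0,0,-1,0,0,-1,0,0,0,-1,0,0,-1,0,0,0,-1,0,0,-1,0,0,0,-1]' | grep -E "pos|contact"
python3 -m pendant '[0,0.6,-0.5,0,0,0,-1,0,0.6,-0.5,0,0,0,-1,0,0.6,-0.5,0,0,0,-1,0,0,0,0,0,-1,-1,0,0,0,0,0,-1,-1,0,0,0,0,0,-1,-1,0,0,0,0,0,-1,-1,0,0,0,0,0,-1,-1,0,0,0,0,0,-1,-1,0,0,0,0,0,-1,-1,0,0,0,0,0,-1,-1,0,0,0,0,0,-1,-1]' >/dev/null
python3 -m pendant '[0,0,0,0,0,-1,-1,0,0,0,0,0,-1,-1,0,0,0,0,0,-1,-1,0,0,0,0,0,-1,-1,0,0,0,0,0,-1,-1,0,0,0,0,0,-1,-1,0,0,0,0,0,-1,-1,0,0,0,0,0,-1,-1,0,0,0,0,0,-1,-1,0,0,0,0,0,-1,-1,0,0,0,0,0,-1,-1,0,0,0,0,0,-1,-1]' >/dev/null
python3 -m pendant '[0,0,0,0,0,-1,-1,0,0,0,0,0,-0.5,-1,0,0,0,0,0,0,-1,0,0,0,0,0,0,-1]'
python3 - <<'E'
from h import *
i=capture("wrist");cv2.imwrite("pics/w6.png",i[:,:,::-1])
h=cv2.cvtColor(i,cv2.COLOR_RGB2HSV);m=cv2.inRange(h,(100,140,60),(125,255,255))
k=max(cv2.findContours(m,0,2)[0],key=cv2.contourArea);print(cv2.boundingRect(k),cv2.approxPolyDP(k,3,True).reshape(-1,2).tolist())
E
```

```text
tool_pos: [424.2, 20.7, 3.6]
contact_force: [0.1, 0.0, -0.3]
tool_pos: [424.0, 20.7, 170.1]
contact_force: [1.1, -0.8, 0.9]
time: 31.05
tool_pos: [478.0, 15.8, 213.7]
tcp_rot: [3.142, -0.0, 3.05]
contact_force: [0.7, 0.5, -0.6]
grip_width: 91.8
finger_force: 0.0
(263, 104, 115, 32) [[263, 105], [265, 134], [376, 133], [377, 106]]
```

View pics/w6.png

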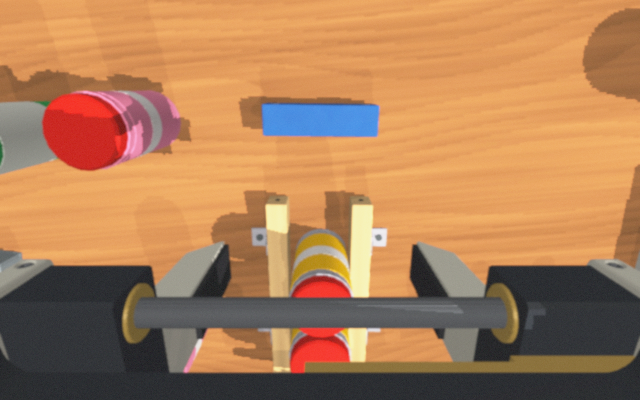

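The wrist view shows the bar at (263–378, 104–135). The rail ends are at about (267–288, 204) and (351–373, 204), with the tins upright in file. Next I'll measure the lateral offset of the bar against the rails.

```bash
python3 - <<'E'
from h import *
i=cv2.imread("pics/w6.png")[:,:,::-1]
for r in(197,200,203,206,210,216,222):
    b=i[r].astype(int)[:,2]  # blue channel: rails paler than counter
    g=cv2.cvtColor(i[r:r+1],cv2.COLOR_RGB2HSV)[0]
    print(r,[ (c) for c in range(255,390) if (g[c,1]<115)!=(g[c-1,1]<115)])
for p in((262.5,105),(264.5,135),(376.5,134.5),(377.7,105)): print(onz("wrist",p,32),lane(onz("wrist",p,32)))
for p in((277,199.5),(361,199.5)): print("hole",lane(onz("wrist",p,16)))
for p in((266.5,206),(288,206),(351,206),(373,206)): print("rail",lane(onz("wrist",p,32)))
print(lane())
E
```

```text
197 [271, 287, 351, 367]
200 [269, 287, 350, 369]
203 [268, 288, 350, 371]
206 [266, 288, 350, 373]
210 [266, 288, 350, 351, 352, 373]
216 [266, 289, 351, 373]
222 [266, 289, 350, 373]
[406.4 -32.1  32. ] [-99.5 -54.6  32. ]
[434.5 -34.1  32. ] [-71.3 -54.   32. ]
[444.   74.4  32. ] [-71.9  55.   32. ]
[416.4  76.7  32. ] [-99.6  54.7  32. ]
hole [ -0.2 -46.4  16. ]
hole [-0.3 44.4 16. ]
rail [  1.8 -55.5  32. ]
rail [  1.7 -33.1  32. ]
rail [ 1.6 32.3 32. ]
rail [ 1.6 55.1 32. ]
[-3.260e+01 -2.000e-01  2.138e+02]
```

The bar is centred to within 0.5 mm and square. I'll go behind it with the fingers 72 mm apart, so each one bears opposite a rail end.

```bash
python3 -m pendant '[0.8,0,0,0,0,0,-0.56,0.9,0,0,0,0,0,-0.56,0.9,0,0,0,0,0,-0.56,0.65,0,0,0,0,0,-0.56,0,0,0.8,0,0,0,-0.56,0,0,1,0,0,0,-0.56,0,0,1,0,0,0,-0.56,0,0,1,0,0,0,-0.56,0,0,1,0,0,0,-0.56,0,0,1,0,0,0,-0.56,0,0,0.6,0,0,0,-0.56,0,0,0.35,0,0,0,-0.56]'
python3 -m pendant '[0,0,0.08,0,0,0,-0.56,0,0,0,0,0,0,-0.56,0,0,0,0,0,0,-0.56]';python3 -c "from h import *;print(lane())"
```

```text
time: 32.3
tool_pos: [380.4, 24.7, 9.9]
tcp_rot: [3.141, -0.002, 3.05]
contact_force: [0.6, 0.4, 0.3]
grip_width: 71.4
finger_force: 0.0
time: 32.6
tool_pos: [381.6, 24.5, 9.5]
tcp_rot: [-3.142, 0.001, 3.051]
contact_force: [-0.2, -0.9, 0.5]
grip_width: 71.8
finger_force: 0.0
[-129.4   -0.5    9.5]
```

```bash
python3 -m pendant '[-0.2,0,0,0,0,0,-0.56,-0.2,0,0,0,0,0,-0.56,-0.2,0,0,0,0,0,-0.56,-0.2,0,0,0,0,0,-0.56,-0.2,0,0,0,0,0,-0.56,-0.2,0,0,0,0,0,-0.56,-0.2,0,0,0,0,0,-0.56,-0.2,0,0,0,0,0,-0.56,-0.2,0,0,0,0,0,-0.56,-0.2,0,0,0,0,0,-0.56,-0.15,0,0,0,0,0,-0.56,-0.1,0,0,0,0,0,-0.56]'
python3 -m pendant '[-0.1,0,0,0,0,0,-0.56,-0.1,0,0,0,0,0,-0.56,-0.1,0,0,0,0,0,-0.56,-0.1,0,0,0,0,0,-0.56,0,0,0,0,0,0,-0.56]'
python3 - <<'E'
from h import *
print(lane())
for c in("scene","side"):
    i=capture(c);h=cv2.cvtColor(i,cv2.COLOR_RGB2HSV);m=cv2.inRange(h,(100,140,60),(125,255,255));m[:,:225]=0;m[:,395:]=0;m[240:]=0
    for k in cv2.findContours(m,0,2)[0]:
        if cv2.contourArea(k)>15: print(c,cv2.boundingRect(k),lane(onz(c,k.reshape(-1,2).mean(0),20)))
E
```

```text
time: 33.8
tool_pos: [448.7, 18.4, 8.9]
tcp_rot: [-3.142, 0.0, 3.051]
contact_force: [-0.8, -0.2, 0.6]
grip_width: 71.7
finger_force: 0.3
time: 34.3
tool_pos: [460.8, 17.3, 9.0]
tcp_rot: [-3.142, 0.001, 3.051]
contact_force: [-0.1, -0.2, 0.1]
grip_width: 71.6
finger_force: 0.0
[-49.9  -0.3   9. ]
scene (335, 192, 23, 20) [-24.7  25.1  20. ]
scene (227, 17, 18, 29) [-761.4 -844.    20. ]
side (307, 43, 7, 5) [ 33.5 785.6  20. ]
side (316, 40, 7, 5) [ 66.8 805.6  20. ]
side (324, 37, 7, 5) [ 99.2 826.7  20. ]
side (333, 34, 7, 5) [134.7 845.9  20. ]
side (341, 31, 7, 5) [166.9 869.1  20. ]
```

```bash
python3 -m pendant '[-0.1,0,0,0,0,0,-0.56,-0.1,0,0,0,0,0,-0.56,-0.05,0,0,0,0,0,-0.56,0,0,0,0,0,0,-0.56]'| grep -E "pos|contact"; for k in 1 2 3; do python3 -m pendant '[-0.04,0,0,0,0,0,-0.56,0,0,0,0,0,0,-0.56]' | grep -E "pos|contact"; done;python3 -c "from h import *;print(lane())"
```

```text
tool_pos: [467.9, 16.7, 8.9]
contact_force: [-0.1, -0.4, -0.1]
tool_pos: [468.0, 16.7, 8.8]
contact_force: [-3.2, 0.9, 2.5]
tool_pos: [468.0, 16.7, 8.6]
contact_force: [-7.4, 0.6, 4.2]
tool_pos: [468.0, 16.8, 8.5]
contact_force: [-10.9, -0.3, 6.5]
[-42.7  -0.2   8.5]
```

```bash
python3 -m pendant '[0,0,-0.02,0,0,0,-0.56,0,0,0,0,0,0,-0.56]' | grep -E "pos|contact"; python3 - <<'E'
from h import *
for c in("scene","wrist","side"):
    i=capture(c);cv2.imwrite(f"pics/end_{c}.png",i[:,:,::-1]);h=cv2.cvtColor(i,cv2.COLOR_RGB2HSV);m=cv2.inRange(h,(100,140,40),(125,255,255))
    if c=="scene": m[:,:300]=0;m[:,395:]=0;m[230:]=0
    for k in cv2.findContours(m,0,2)[0]:
        if cv2.contourArea(k)>15: print(c,cv2.boundingRect(k),cv2.approxPolyDP(k,2,True).reshape(-1,2).tolist() if c!="side" else "")
def P(cam,x,y,z):
    c,s=np.cos(-.093),np.sin(-.093);return np.round(proj(cam,(510.5+c*x-s*y,13+s*x+c*y,z)),1)
for n,x,y in(("bar F+",0,56),("bar F-",0,-56),("bar B+",-30,56),("bar B-",-30,-56)): print(n,"scene",P("scene",x,y,32),P("scene",x,y,0),"wrist",P("wrist",x,y,32))
E
```

```text
tool_pos: [468.0, 16.8, 8.6]
contact_force: [-7.8, 0.5, 0.4]
scene (338, 195, 19, 17) [[338, 195], [340, 208], [343, 209], [348, 204], [353, 206], [354, 210], [356, 201]]
wrist (218, 328, 205, 32) [[218, 357], [422, 358], [408, 329], [274, 328], [232, 329], [229, 337], [224, 340]]
wrist (245, 275, 151, 22) [[245, 293], [299, 296], [395, 295], [388, 275], [251, 275]]
side (307, 43, 7, 5) 
side (316, 40, 7, 5) 
side (324, 37, 7, 5) 
side (333, 34, 7, 5) 
side (341, 31, 7, 5) 
bar F+ scene [354.  207.8] [353.1 214.5] wrist [435.6 361.5]
bar F- scene [320.7 195.6] [320.4 202.4] wrist [202.5 361. ]
bar B+ scene [357.6 201.2] [356.7 207.9] wrist [442.3 307.8]
bar B- scene [324.7 189.3] [324.3 196.1] wrist [195.9 307.4]
```

```bash
python3 - <<'E'
import cv2
w=cv2.imread("pics/end_wrist.png")[:,:,::-1]
for r in(300,335,350,357,361,366): print(r,[w[r,c].tolist() for c in range(190,240,7)],"|",[w[r,c].tolist() for c in range(408,450,7)])
s=cv2.imread("pics/end_scene.png")[:,:,::-1]
for r in range(199,219,2): print(r,[''.join('B' if int(p[2])>int(p[0])+30 else 'Y' if p[0]>150 and p[1]>140 and p[2]<175 and p[1]>.75*p[0] else 'g' if abs(int(p[0])-int(p[2]))<25 else '.') for p in [s[r,c] for c in range(330,372)]])
E
```

```text
300 [[90, 91, 94], [88, 89, 92], [93, 92, 97], [89, 94, 93], [92, 92, 94], [89, 91, 92], [89, 91, 94], [90, 91, 92]] | [[91, 93, 96], [94, 96, 98], [91, 95, 96], [94, 94, 98], [87, 88, 91], [90, 93, 93]]
335 [[45, 44, 48], [134, 132, 123], [144, 140, 130], [143, 142, 133], [147, 143, 134], [66, 68, 69], [81, 153, 234], [80, 152, 233]] | [[62, 114, 182], [59, 61, 60], [152, 149, 137], [147, 145, 132], [149, 147, 135], [141, 137, 127]]
350 [[42, 43, 51], [71, 72, 69], [145, 142, 131], [141, 139, 127], [143, 141, 139], [87, 163, 240], [81, 154, 234], [82, 154, 233]] | [[83, 162, 240], [82, 162, 240], [147, 147, 145], [145, 143, 131], [146, 144, 132], [72, 70, 69]]
357 [[46, 44, 49], [49, 48, 50], [146, 142, 133], [142, 140, 130], [94, 157, 234], [84, 161, 239], [81, 156, 236], [82, 154, 233]] | [[86, 167, 242], [89, 168, 242], [97, 162, 236], [148, 146, 135], [151, 147, 137], [50, 49, 52]]
361 [[39, 42, 46], [51, 48, 52], [146, 143, 134], [141, 138, 127], [246, 235, 174], [246, 234, 174], [246, 233, 175], [244, 226, 165]] | [[208, 181, 143], [206, 178, 139], [203, 175, 139], [154, 141, 
[... 1721 characters left out ...]
 '.', '.', '.', '.', '.', '.', '.', '.', '.', '.', '.']
213 ['.', 'Y', 'Y', 'Y', 'Y', 'Y', 'Y', 'Y', 'Y', '.', '.', '.', '.', 'Y', 'Y', 'Y', 'Y', 'Y', 'Y', 'Y', 'Y', 'Y', '.', 'g', '.', '.', '.', '.', '.', '.', '.', '.', '.', '.', '.', '.', '.', '.', '.', '.', '.', '.']
215 ['.', 'Y', 'Y', 'Y', 'Y', 'Y', 'Y', 'Y', '.', '.', '.', 'Y', 'Y', 'Y', 'Y', 'Y', 'Y', 'Y', 'Y', 'Y', 'Y', 'Y', '.', '.', '.', '.', '.', '.', '.', '.', '.', '.', '.', '.', '.', '.', '.', '.', '.', '.', '.', '.']
217 ['Y', 'Y', 'Y', 'Y', 'Y', '.', 'g', 'Y', '.', '.', 'Y', 'Y', 'Y', 'Y', 'Y', 'Y', 'Y', 'Y', 'Y', 'Y', 'Y', '.', '.', '.', '.', '.', '.', '.', '.', '.', '.', '.', '.', '.', '.', '.', '.', '.', '.', '.', '.', '.']
```

```bash
python3 -m pendant '[-0.02,0,-0.005,0,0,0,-0.56,0,0,0,0,0,0,-0.56]' | grep -E "contact"; python3 -m pendant '[0,0,0,0,0,0,-0.56,0,0,0,0,0,0,-0.56,0,0,0,0,0,0,-0.56,0,0,0,0,0,0,-0.56,0,0,0,0,0,0,-0.56]' | grep -E "time|pos|contact"
```

```text
contact_force: [-10.3, -1.0, 1.1]
time: 36.45
tool_pos: [468.0, 16.8, 8.6]
contact_force: [-10.1, 0.1, 1.3]
```

Steady at 10 N with almost no downforce, so I'm handing it in.

```bash
python3 -c "from plant import *;print(get_obs()['contact_force']);print(close_job())"
```

```text
[-10.12786344   0.10892306   1.26324271]
the job is handed in; nothing more can be done
None
```

The job is handed in: all three tins stand upright and closed up against the front stop, and the arm is still pressing the bar flat against both rail ends at about 10 N, with its ends flush to within about 2 mm as far as the cameras could show.

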